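# Dock the vial carrier, free its gate and hold it open

### The job

Lift the vial carrier by its top handle, keeping it upright, and set it fully down on the pegs of its docking base with its gate to the base's front (the side away from the pegs). Then squeeze the safety catch on the latch post until it is fully drawn back and let go of it; only after that squeeze the two tabs on top of the gate together and, keeping them squeezed, swing the gate outwards past its detent until it stands wide open, at least 70 degrees from shut. Finish while still holding it there with the tabs squeezed, the carrier still seated, and leave the things round about alone.

Things in the scene. Friction and masses are not known exactly. Their poses are not given: they have to be found in the camera images.
- carrier: Loose white open-topped vial carrier, 0.7 kg, 105 x 230 mm, 132 mm high; four vials fixed inside. Origin at the centre of its underside, z up, y along its length, front at -x: barred aluminium gate, and right of it (-y) the latch post with the safety catch. Floor 16 mm thick, two 18 mm square through holes at x = +22, y = +-80 mm.
- dock: Docking base fixed to the worktop: aluminium plate 115 x 240 x 8 mm; origin at the centre of its underside, z up, y along its length, front at -x. Two steel pegs, 14 mm thick with tapered noses, stand 16 mm above the plate at x = +22, y = +-80 mm (near the rear edge). Seated, the carrier's origin is over the base's and 8 mm above the worktop, axes alike; play 2 mm.
- carry_grip (a point): Grip point on the carry handle: (10, 0, 122) mm in the carrier's frame and with its axes. The handle is a bar along x (from -23 to +49 mm) at y = 0, 14 mm wide (y), z from 118 to 132 mm, free beneath. Pinch it from above along the carrier's y.
- safety_grip (a point): Middle of the safety catch's two tabs when squeezed: (-65, -103, 116) mm in the carrier's frame. Upright plates 8 mm thick (y), 18 mm wide (x), top z = 131, free above z = 95 mm. The outer is fixed, outer face y = -112; the inner slides, its face at y = -80 home, -94 squeezed. Pinch both from above along the carrier's y, centred here.
- safety_catch (a joint): Slide of the safety catch, m: 0 = home, its bar across the outside of the gate's free end so that the gate cannot swing; 0.014 = fully drawn back (gate free from 0.010). No spring: stiff (4 N, more when moved fast), stays where it is left.
- gate_grip (a point): Middle of the gate's two tabs when squeezed, 100 mm from the hinge; moves with the gate; gate shut: (-50, -10, 116) mm in the carrier's frame, axes alike. Upright plates 8 mm thick (y), 18 mm wide (x), top z = 131, free above z = 92 mm. The one nearer the hinge is fixed, outer face y = -1; the other slides, outer face y = -31 home, -19 squeezed. Pinch from above, centred here.
- grip_catch (a joint): Slide of the gate's grip catch, m: 0 = home, its bolt in the keeper of the latch post; 0.012 = fully squeezed; bolt free from 0.009. Sprung: 3 N home, 6 N squeezed, springs back when let go. A pinch of 25 N serves well.
- gate (a joint): Gate hinge, rad: 0 = shut; grows as the free end swings out from the carrier's front, clockwise seen from above, up to 1.6. A light spring closes it (about 1.2 N at the grip when wide open) and a spring detent resists from 0.55 to 0.85 rad (about 1.5 N at the grip); let go, it springs back from wide to about 1.1 and rests on the detent.
- gate_hinge (a point): Point on the gate's upright hinge axis at the height of the grip: (-50, 90, 116) mm in the carrier's frame, with the carrier's axes.
- packing_tape: Bystander: roll of tape lying flat, 96 mm across, 48 mm high; origin at the centre of its underside.
- dropper: Bystander: small dropper bottle, 34 mm across, 102 mm high; origin at the centre of its underside.
- desk_stapler: Bystander: stapler, 135 x 36 x 47 mm; origin at the centre of its underside.
- stamp: Bystander: rubber stamp, 24 x 48 x 67 mm, standing; origin at the centre of its underside.

How it is judged (in metres and radians):
On the way, in this order (a step that is already met when the one before it is completed fails the run):
1. the carrier sits fully down on the pegs of its base, gate still latched (x of carrier in the frame of dock between -0.005 and 0.005 m and y of carrier in the frame of dock between -0.005 and 0.005 m and z of carrier in the frame of dock below 0.0105 m and angle between the x axis of carrier and the x axis of dock, either way round below 0.07 rad and angle between carrier's own z axis and vertical below 0.04 rad and value of joint gate below 0.08 rad and value of joint safety_catch below 0.008 m), for 0.2 s.
2. the safety catch is fully drawn back, gate still shut (value of joint safety_catch above 0.01 m and value of joint gate below 0.08 rad and value of joint grip_catch below 0.004 m), for 0.1 s.
3. the gate is swung past its detent, its tabs squeezed (value of joint gate above 1.05 rad and value of joint grip_catch above 0.009 m), for 0.1 s.
At the end, for the whole second after the job is handed in: The carrier is seated on the pegs (within 5 mm and 0.07 rad of the base, underside within 2.5 mm of the plate, upright to 0.04 rad), the safety catch is drawn back (over 10 mm), and the fingers still hold the gate's tabs squeezed (over 9 mm, at least 3 N) with the gate still at more than 1.2 rad (x of carrier in the frame of dock between -0.005 and 0.005 m and y of carrier in the frame of dock between -0.005 and 0.005 m and z of carrier in the frame of dock below 0.0105 m and angle between the x axis of carrier and the x axis of dock, either way round below 0.07 rad and angle between carrier's own z axis and vertical below 0.04 rad and value of joint gate above 1.2 rad and velocity of joint gate between -0.1 and 0.1 rad/s and value of joint grip_catch above 0.009 m and value of joint safety_catch above 0.01 m and contact force between the fingers and carrier above 3 N and linear speed of carrier below 0.02 m/s); the arm keeps its last pose, push and grip.
It fails at once if the gate's tabs are squeezed before the safety catch is drawn back (value of joint grip_catch above 0.006 m and value of joint safety_catch below 0.009 m).
It fails at once if the carrier is tipped (angle between carrier's own z axis and vertical above 0.35 rad).
It fails at once if a bystander (tape, dropper bottle, stapler, stamp) is pushed more than 3 cm (distance of any of packing_tape, dropper, desk_stapler, stamp from where it was at the start of the episode above 0.03 m).
It also fails if it takes over 72 s, if anything falls off the work surface, if the arm or the gripper's body presses on something with over 40 N, if the wrist force passes 120 N, or if a joint passes its speed limit or range.

### The arm

A 6-joint arm with a two-finger parallel gripper is mounted at the origin on a cart in front of the work surface, level with it; the furniture and walls round the work are solid. World frame = base frame: x ahead of the robot, y to its left, z up, the work surface at z = 0. Lengths are in m, angles in degrees, forces in N, time in s.
With the tool pointing down it reaches from about 0.4 to 0.825 m from the base axis. Payload 7 kg.
Tool frame: the origin (TCP) lies midway between the tips of the shut fingers; the grasp point (between the pads) lies r.grip_depth behind it (r.grip_depth is the distance from the TCP to the grasp point, in m); z points along the fingers, y is the line along which they close (so a half turn about z gives the same grasp; the last joint's range is limited). The gripper opens to 88 mm and grips with 3 to 60 N. Pads are 19 mm wide; open, the fingers measure 130 mm over their backs; the gripper's body (78 mm by 193 mm) begins 47 mm behind the grasp point.
Start: joints at [92.309, 20.546, 0.682, 0, -70.136, -16.507], TCP at [0.166, 0.654, 0.227] pointing down, gripper open.
Joint ranges: [-176.03, 176.03], [-82.01, 121.73], [-58.28, 71.71], [-173.87, 95.51], [-174.79, -0.11], [-173.66, 173.66]. Speed limits (degrees/s): [136.94, 136.94, 172.46, 180, 180, 180].

### API

Orientations are given as [roll, pitch, yaw] about the fixed x, y, z axes, in that order (R = Rz(yaw) Ry(pitch) Rx(roll)).
In Python, from plant import r gives the robot as it stands.
- The arm moves only by the shell command python3 drive.py [OPENING] [FORCE], which reads ROWS from standard input. ROWS is a JSON object whose key "increments" holds a list of rows, 1 to 12 of them, each of 6 numbers: dx, dy, dz in fractions of the full range, 1 being 0.75 m, then a rotation vector rx, ry, rz in a scale on which 1.0 is 60 degrees; each row is the pose to reach, as a shift and turn from the pose commanded when the command began, along the tool's axes at that moment; what a row does not reach only later rows make up. A row lasts 1/12 s, in which the tool goes at most 0.0417 m and 7.16 degrees, less where a joint would pass 70% of its speed; a pose out of reach is approached as far as the arm can. OPENING is the finger opening in m, set as the command begins (- or left out keeps the last). The fingers move at their own pace and stop on an object; FORCE is the grip in N (left out, the last holds). Time passes only in rows, so rows that do not move let the fingers close. It prints the time, the measured TCP pose, the force, the opening and the grip force at its end. No shift or turn number may pass 1 either way. Input that does not fit is refused with a message, and nothing moves.
- r.get_state(): the state, without advancing time (a new reading comes with each control period).
- r.capture(name): name is "side" or "top" or "wrist"; returns a dict with "frame" (384x512x3 uint8, red, green, blue), "z_map" (384x512 float32, m along the optical axis (not along the pixel's ray), 0 where there is no reading), "fx", "fy", "cx", "cy" (pixels), "D" ([k1, k2, p1, p2, k3] as OpenCV has them; the pictures are not rectified), "cam_to_world" (4x4, takes a point from camera to world coordinates). Camera axes: x right, y down, z forward; pixel columns grow to the right and rows downward; lengths in m; the calibration is good to about 2 mm. A picture is of the moment at which its call begins.
- r.close_job(): hands the job in; it is judged then, once.
The state is a dict: "time_s": time; "joints": joint angles; "qd": joint speeds; "joint_torque": joint torques, N m; "tcp_pos": TCP position; "eef_rot": TCP orientation; "contact_force": force on the tool from outside, world axes, zero at the start; "moment": the same for the moment, N m; "gripper_width": finger opening in m; "gripper_force": force on a finger pad.
Only numpy, scipy, OpenCV 4.12 (cv2) and the standard library are available. Lean on these libraries where they do the work, as an engineer would, in place of code of your own. Each camera call takes 0.05 s, during which the arm holds its last target. There are 200 camera calls.

## Working session

There is one attempt and no reset: what is moved stays moved. The work goes in short steps, Python scripts to look and compute and a shell command to move; the robot and the scene stay as the last step left them, time stands still between calls to the robot, and variables do not carry over. Pictures are saved under pics/ and viewed, at most 13 in all, crops included, and the job is handed in when it is done.

```bash
ls; mkdir -p pics; cat > h.py <<'E'
import numpy as np, cv2
from plant import r
def cap(n):
    c=r.capture(n); return c
def save(c,fn,crop=None,s=1):
    im=c["frame"][:,:,::-1]
    if crop: x0,y0,x1,y1=crop; im=im[y0:y1,x0:x1]
    cv2.imwrite(fn,cv2.resize(im,None,fx=s,fy=s,interpolation=cv2.INTER_CUBIC))
def K(c): return np.array([[c["fx"],0,c["cx"]],[0,c["fy"],c["cy"]],[0,0,1.]])
def ray(c,u,v):
    p=cv2.undistortPoints(np.array([[[u,v]]],float),K(c),np.array(c["D"],float))[0,0]
    return np.array([p[0],p[1],1.])
def pt_z(c,u,v,z):  # intersect with height z
    T=np.array(c["cam_to_world"]);d=T[:3,:3]@ray(c,u,v);o=T[:3,3]
    return o+d*(z-o[2])/d[2]
def pt_d(c,u,v):
    T=np.array(c["cam_to_world"]);return T[:3,:3]@(ray(c,u,v)*c["z_map"][int(v),int(u)])+T[:3,3]
def cloud(c):
    T=np.array(c["cam_to_world"]);h,w=c["z_map"].shape
    g=np.stack(np.meshgrid(np.arange(w),np.arange(h)),-1).reshape(-1,1,2).astype(float)
    p=cv2.undistortPoints(g,K(c),np.array(c["D"],float))[:,0]
    z=c["z_map"].reshape(-1,1)
    P=np.hstack([p,np.ones_like(z)])*z
    return (P@T[:3,:3].T+T[:3,3]).reshape(h,w,3), c["z_map"]>0
E
python3 - <<'E'
from h import *
for n in("side","top"):
    c=cap(n); save(c,f"pics/{n}0.png",None,1.5); print(n,np.round(c["cam_to_world"],3).tolist())
print(r.grip_depth,r.get_state())
E
```

```text
drive.py
pics
plant.py
side [[0.883, -0.252, 0.396, -0.039], [-0.469, -0.443, 0.764, -1.062], [-0.017, -0.86, -0.509, 0.823], [0.0, 0.0, 0.0, 1.0]]
top [[-0.015, -0.997, 0.078, 0.422], [-1.0, 0.015, -0.002, 0.009], [0.001, -0.078, -0.997, 1.387], [0.0, 0.0, 0.0, 1.0]]
0.0188 {'time_s': 0.1, 'joints': array([ 9.23092263e+01,  2.05871754e+01,  6.40014865e-01, -1.87523174e-02,
       -7.01371984e+01, -1.65080390e+01]), 'qd': array([-0.00317157, -0.1042094 ,  0.1437511 ,  0.12438365,  0.02010692,
        0.17613003]), 'joint_torque': array([-8.46014300e-04, -5.84161699e+01,  2.93753546e+01,  7.01555237e+00,
        1.01990972e-02, -4.98977806e-05]), 'tcp_pos': array([0.1654686 , 0.65394965, 0.22572249]), 'eef_rot': array([ 1.79914109e+02, -7.07013584e-03, -1.42051918e+01]), 'contact_force': array([-1.13392848, -0.37842679, -0.38487216]), 'moment': array([ 0.01757811,  0.0159821 , -0.03632912]), 'gripper_force': 0.0, 'gripper_width': 0.08755478566337552}
```

View pics/top0.png

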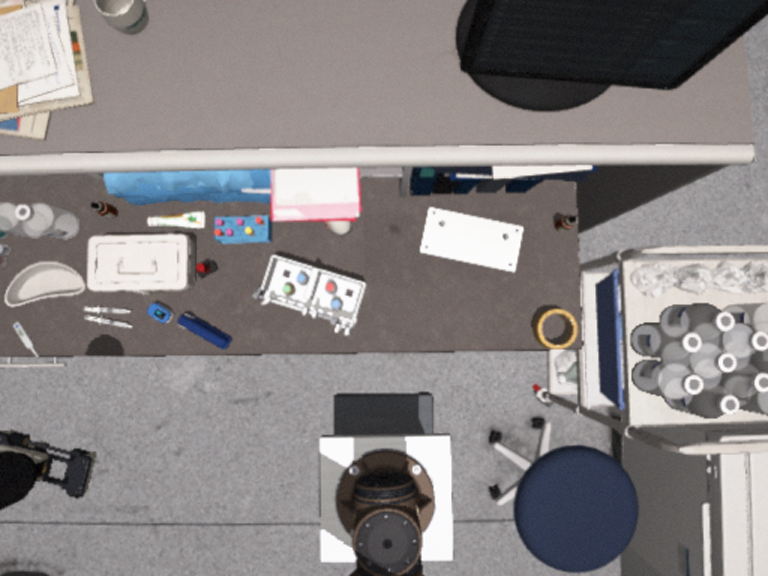

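View pics/side0.png

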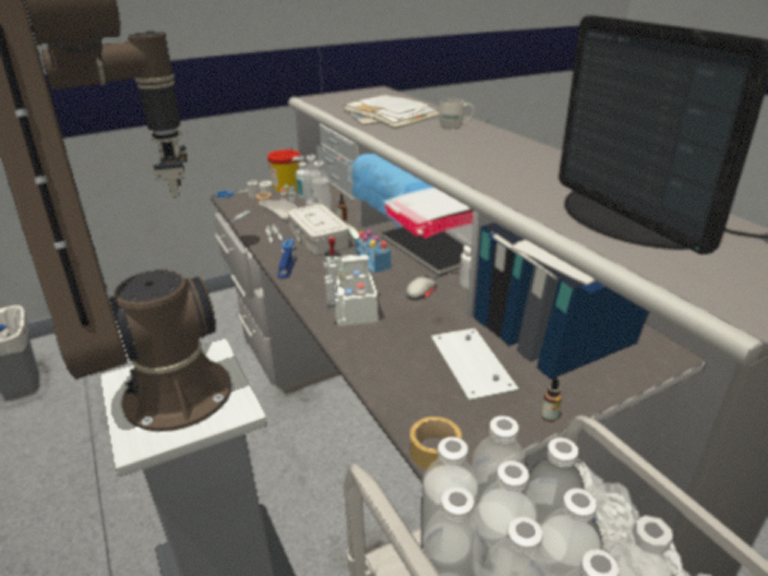

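The top view shows the carrier at about (313,292), gate toward the robot. The dock plate is at about (471,240), with pegs at (440,215) and (508,235) on its far edge. I'll zoom in.

```bash
python3 - <<'E'
from h import *
c=cap("top"); 
a=cv2.resize(c["frame"][160:230,165:255,::-1],None,fx=8,fy=8,interpolation=cv2.INTER_CUBIC)
b=cv2.resize(c["frame"][125:195,270:360,::-1],None,fx=8,fy=8,interpolation=cv2.INTER_CUBIC)
cv2.imwrite("pics/ta.png",a);cv2.imwrite("pics/tb.png",b)
P,ok=cloud(c)
# dock: plate by height and brightness
g=c["frame"].min(2)
m=np.zeros(ok.shape,bool);m[130:190,275:355]=1
m&=(g>170)&(abs(P[...,2]-.008)<.012)
uv=np.argwhere(m)[:,::-1].astype(float)
Q=np.array([pt_z(c,u,v,.008) for u,v in uv])[:,:2].astype(np.float32)
print("dock",m.sum(),cv2.minAreaRect(Q),np.median(P[m][:,2]))
# tops of carrier
m=np.zeros(ok.shape,bool);m[160:230,165:255]=1
for lo,hi in((.05,.2),(.1,.2),(.12,.2)):
    k=m&ok&(P[...,2]>lo)&(P[...,2]<hi);print("carr",lo,k.sum(),cv2.minAreaRect(P[k][:,:2].astype(np.float32)),P[k][:,2].max())
E
```

```text
dock 2006 ((0.6251076459884644, -0.22170265018939972), (0.2404954433441162, 0.11720164120197296), 77.21943664550781) 0.009179963011408665
carr 0.05 796 ((0.4973960816860199, 0.17137375473976135), (0.23925869166851044, 0.12501782178878784), 70.20780944824219) 0.13708755829406094
carr 0.1 165 ((0.4613792896270752, 0.14459478855133057), (0.16663441061973572, 0.0749456137418747), 27.743818283081055) 0.13708755829406094
carr 0.12 152 ((0.4613792896270752, 0.14459478855133057), (0.16663441061973572, 0.0749456137418747), 27.743818283081055) 0.13708755829406094
```

View pics/ta.png

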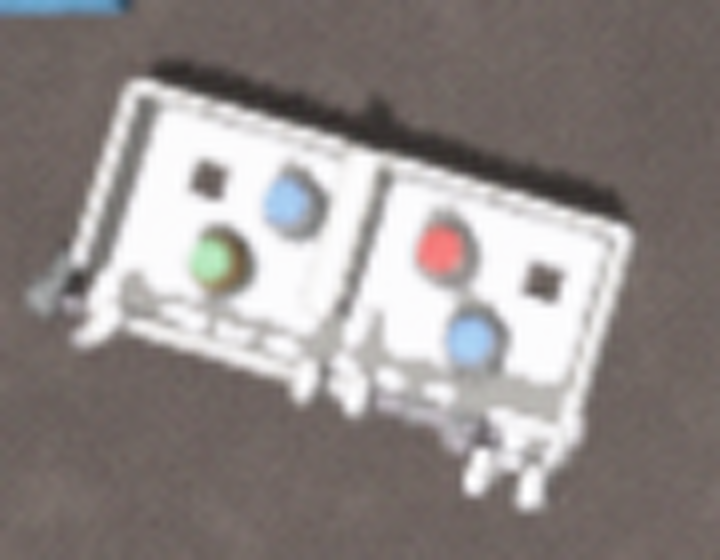

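View pics/tb.png

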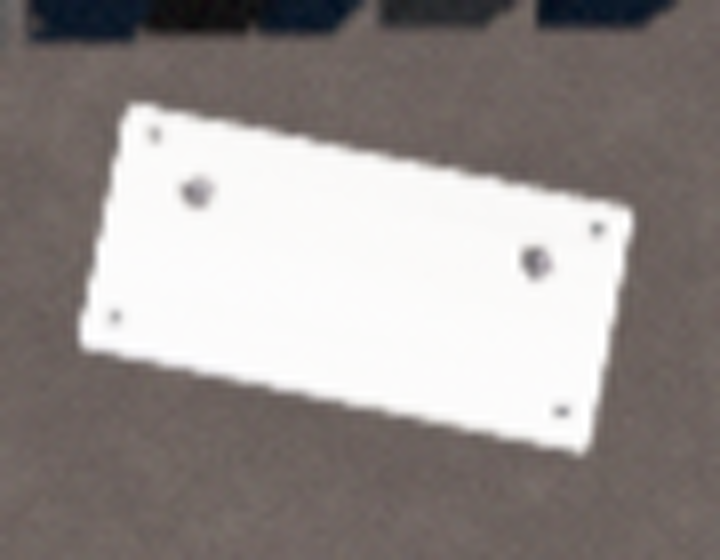

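```bash
cat > m.py <<'E'
from h import *
c=cap("top")
A=lambda u,v,z:pt_z(c,165+(u+.5)/8-.5,160+(v+.5)/8-.5,z)[:2]
B=lambda u,v,z:pt_z(c,270+(u+.5)/8-.5,125+(v+.5)/8-.5,z)[:2]
def pose(l,rr,n):
    y=l-rr;d=np.linalg.norm(y);y/=d;x=np.array([y[1],-y[0]]);o=(l+rr)/2-.022*x
    print(n,"yaw",np.degrees(np.arctan2(x[1],x[0])),"o",o,"d",d);return o,x,y
o,x,y=pose(A(209,180,.014),A(544,281,.014),"carrier")
for nm,p in(("handle",(355,240,.132)),("saf in",(480,473,.131)),("saf out",(530,487,.131)),("gate s",(350,388,.131)),("gate f",(305,382,.131)),("rearL",(138,84,.09)),("rearR",(630,228,.09))):
    w=A(*p)-o;print(nm,w@x,w@y)
o,x,y=pose(B(198,190,.02),B(536,262,.02),"dock")
cs=[B(130,104,.008),B(633,208,.008),B(588,453,.008),B(80,346,.008)]
print("plate ctr",np.mean(cs,0), [((p-o)@x,(p-o)@y) for p in cs])
for n,u,v,z in(("tape",557/1.5,328/1.5,.048),("dropper",566/1.5,220/1.5,.05)):print(n,pt_z(c,u,v,z))
E
python3 m.py
```

```text
carrier yaw -17.62780661326676 o [0.50128664 0.16391847] d 0.1604402770727906
handle 0.011263760705990396 -0.007480713152027701
saf in -0.06635507885858452 -0.08584635286625439
saf out -0.06589810539695366 -0.10742557868131351
gate s -0.04828443185533971 -0.02365863080826115
gate f -0.051325347682195085 -0.004951129020007061
rearL 0.05015958536532773 0.10845106558916152
rearR 0.05177753320854902 -0.11410973995179043
dock yaw -12.927040713023784 o [ 0.6253972  -0.22039188] d 0.15865074601388027
plate ctr [ 0.62493697 -0.22249648] [(np.float64(0.05733709717313664), np.float64(0.1173872091564179)), (np.float64(0.05879738731677047), np.float64(-0.12107756686518374)), (np.float64(-0.05775479858297557), np.float64(-0.12209407704983234)), (np.float64(-0.05829068517039381), np.float64(0.1171675626731149))]
tape [ 0.40283118 -0.41381538  0.048     ]
dropper [ 0.66148765 -0.44554914  0.05      ]
```

```bash
cat > g.py <<'E'
import sys
from h import *
from scipy.spatial.transform import Rotation as Ro
def go(x,y,z,yaw):
    s=r.get_state();R=Ro.from_euler('xyz',s["eef_rot"],degrees=True)
    G=Ro.from_euler('xyz',[180,0,yaw],degrees=True)
    d=R.inv().apply(np.array([x,y,z])-s["tcp_pos"]);w=(R.inv()*G).as_rotvec(degrees=True)
    print("t",s["time_s"],"tcp",np.round(s["tcp_pos"],4),np.round(s["eef_rot"],2),"shift",np.round(d,4),"rot",np.round(w,2),"|d|",np.linalg.norm(d).round(4))
if __name__=="__main__": go(*map(float,sys.argv[1:]))
E
python3 g.py 0.5108 0.1609 0.20 -17.6
```

```text
t 0.2 tcp [0.1655 0.6541 0.226 ] [ 1.7994e+02 -1.0000e-02 -1.4200e+01] shift [0.4557 0.3934 0.0264] rot [ 0.06 -0.01  3.4 ] |d| 0.6026
```

The manual's scale: shifts go in shares of 0.75 m and turns go in shares of 60 degrees. Converting my numbers, 0.34 m / 0.75 = 0.4533, 0.32 m / 0.75 = 0.4267, 3.4 degrees / 60 = 0.0567.

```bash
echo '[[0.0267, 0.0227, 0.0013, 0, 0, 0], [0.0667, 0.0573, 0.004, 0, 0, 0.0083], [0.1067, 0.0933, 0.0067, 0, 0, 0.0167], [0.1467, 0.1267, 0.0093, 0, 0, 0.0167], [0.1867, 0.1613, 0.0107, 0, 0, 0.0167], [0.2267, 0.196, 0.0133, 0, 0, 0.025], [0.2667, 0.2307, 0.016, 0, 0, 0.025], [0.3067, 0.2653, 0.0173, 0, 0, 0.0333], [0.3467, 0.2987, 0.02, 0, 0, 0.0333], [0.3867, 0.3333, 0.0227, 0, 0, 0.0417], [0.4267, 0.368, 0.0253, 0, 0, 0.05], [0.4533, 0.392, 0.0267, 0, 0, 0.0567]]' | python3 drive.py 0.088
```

```text
refused: ROWS must be an object with the rows under "increments". Nothing was moved.
```

Wrong form. The message asks for an object with the rows under "increments", so I'll send the same numbers that way.

```bash
echo '{"increments":[[0.0267, 0.0227, 0.0013, 0, 0, 0], [0.0667, 0.0573, 0.004, 0, 0, 0.0083], [0.1067, 0.0933, 0.0067, 0, 0, 0.0167], [0.1467, 0.1267, 0.0093, 0, 0, 0.0167], [0.1867, 0.1613, 0.0107, 0, 0, 0.0167], [0.2267, 0.196, 0.0133, 0, 0, 0.025], [0.2667, 0.2307, 0.016, 0, 0, 0.025], [0.3067, 0.2653, 0.0173, 0, 0, 0.0333], [0.3467, 0.2987, 0.02, 0, 0, 0.0333], [0.3867, 0.3333, 0.0227, 0, 0, 0.0417], [0.4267, 0.368, 0.0253, 0, 0, 0.05], [0.4533, 0.392, 0.0267, 0, 0, 0.0567]]}' | python3 drive.py 0.088; python3 g.py 0.5108 0.1609 0.19 -17.6
```

```text
time_s: 1.2
tcp_pos: [0.424, 0.2832, 0.2065]
eef_rot: [180.0, 0.0, -17.7]
contact_force: [0.7, 0.3, -0.6]
gripper_width: 0.0874
gripper_force: 0.0
t 1.2 tcp [0.424  0.2832 0.2065] [ 1.7999e+02  1.0000e-02 -1.7670e+01] shift [0.1199 0.0902 0.0165] rot [ 0.01  0.01 -0.07] |d| 0.1509
```

Scaled: 0.12 m / 0.75 = 0.16, 0.11 m / 0.75 = 0.1467.

```bash
echo '{"increments":[[0.04, 0.03, 0.0053, 0, 0, 0], [0.08, 0.06, 0.0107, 0, 0, 0], [0.12, 0.0907, 0.016, 0, 0, 0], [0.1467, 0.1107, 0.0213, 0, 0, 0], [0.16, 0.1203, 0.022, 0, 0, 0], [0.16, 0.1203, 0.022, 0, 0, 0]]}' | python3 drive.py; python3 g.py 0.5108 0.1609 0.104 -17.6; python3 - <<'E'
from h import *
save(cap("wrist"),"pics/w1.png",None,1.25)
E
```

```text
time_s: 1.7
tcp_pos: [0.511, 0.1617, 0.1896]
eef_rot: [179.9, 0.0, -17.8]
contact_force: [0.1, 0.2, 0.1]
gripper_width: 0.0873
gripper_force: 0.0
t 1.7 tcp [0.511  0.1617 0.1896] [ 1.7995e+02  3.0000e-02 -1.7770e+01] shift [0.0001 0.0007 0.0856] rot [ 0.05  0.03 -0.17] |d| 0.0856
```

View pics/w1.png

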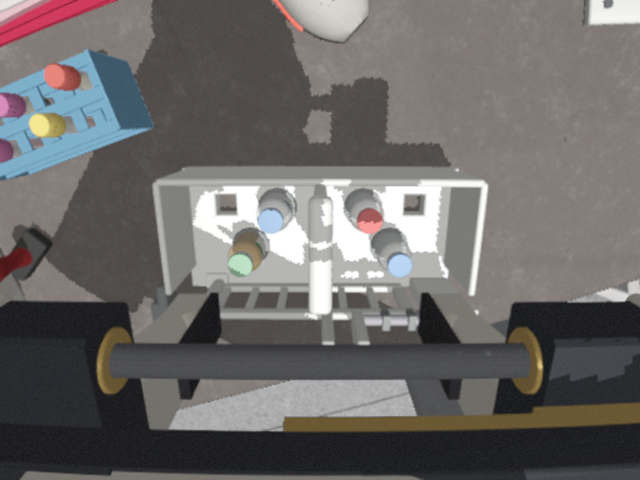

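The wrist view shows the handle centred between the fingers, from (320,195) to (320,310), and the carrier squared up. Next I'll check that the vials clear the fingertips.

```bash
python3 - <<'E'
from h import *
c=cap("wrist")
for n,u,v in(("blue",270,220),("red",370,221),("green",240,264),("blue2",400,264),("handle",320,250),("handle r",320,200),("handle f",320,306),("rearL",160,184),("rearR",484,184)):
    p=pt_d(c,u/1.25,v/1.25);w=p[:2]-[.5013,.163];a=np.radians(-17.63)
    print(n,np.round(p,4),np.round([w@[np.cos(a),np.sin(a)],w@[-np.sin(a),np.cos(a)]],4))
for k in range(180,330,6): 
  p=pt_d(c,256,k/1.25);print(k,np.round(p,3),end=" ")
E
```

```text
blue [0.5316 0.1923 0.0689] [0.02   0.0371]
red [0.5089 0.1239 0.0693] [ 0.0191 -0.035 ]
green [0.5068 0.225  0.0694] [-0.0135  0.0607]
blue2 [0.4701 0.1114 0.0689] [-0.0141 -0.0587]
handle [0.5187 0.1588 0.1324] [0.0178 0.0012]
handle r [0.5458 0.1501 0.1308] [0.0464 0.0012]
handle f [0.4856 0.1694 0.1331] [-0.0169  0.0013]
rearL [0.5806 0.2529 0.0802] [0.0483 0.1097]
rearR [0.5134 0.0434 0.0808] [ 0.0477 -0.1104]
180 [0.549 0.149 0.08 ] 186 [0.547 0.15  0.091] 192 [0.547 0.15  0.114] 198 [0.547 0.15  0.13 ] 204 [0.544 0.151 0.131] 210 [0.541 0.152 0.133] 216 [0.538 0.153 0.133] 222 [0.534 0.154 0.132] 228 [0.531 0.155 0.132] 234 [0.528 0.156 0.133] 240 [0.524 0.157 0.131] 246 [0.521 0.158 0.133] 252 [0.517 0.159 0.132] 258 [0.514 0.16  0.132] 264 [0.51  0.161 0.132] 270 [0.507 0.163 0.132] 276 [0.503 0.164 0.131] 282 [0.5   0.165 0.132] 288 [0.497 0.166 0.133] 294 [0.493 0.167 0.133] 300 [0.489 0.168 0.133] 306 [0.486 0.169 0.133] 312 [0.481 0.171 0.132] 318 [0.451 0.18  0.08 ] 324 [ 0.404  0.195 -0.001]
```

Scaled: 0.0856 m / 0.75 = 0.1141, 0.03 m / 0.75 = 0.04.

```bash
echo '{"increments":[[0, 0, 0.04, 0, 0, 0], [0, 0, 0.08, 0, 0, 0], [0, 0, 0.1067, 0, 0, 0], [0, 0, 0.1141, 0, 0, 0], [0, 0, 0.1141, 0, 0, 0]]}' | python3 drive.py  0.05 && echo '{"increments":[[0, 0, 0, 0, 0, 0], [0, 0, 0, 0, 0, 0], [0, 0, 0, 0, 0, 0], [0, 0, 0, 0, 0, 0], [0, 0, 0, 0, 0, 0], [0, 0, 0, 0, 0, 0]]}' | python3 drive.py  0.0 55; python3 g.py 0.5108 0.1609 0.104 -17.6
```

```text
time_s: 2.22
tcp_pos: [0.509, 0.1642, 0.1034]
eef_rot: [179.9, 0.1, -17.5]
contact_force: [0.3, 0.2, -0.2]
gripper_width: 0.0599
gripper_force: 0.0
time_s: 2.72
tcp_pos: [0.5104, 0.1638, 0.105]
eef_rot: [-180.0, -0.0, -17.6]
contact_force: [0.3, 0.3, -0.5]
gripper_width: 0.0197
gripper_force: 0.0
t 2.7167 tcp [0.5104 0.1638 0.105 ] [-1.7995e+02 -3.0000e-02 -1.7600e+01] shift [0.0013 0.0026 0.001 ] rot [-0.05 -0.03 -0.  ] |d| 0.0031
```

Scaled: -0.085 m / 0.75 = -0.1133, -0.08 m / 0.75 = -0.1067.

```bash
echo '{"increments":[[0, 0, 0, 0, 0, 0], [0, 0, 0, 0, 0, 0], [0, 0, 0, 0, 0, 0]]}' | python3 drive.py  && echo '{"increments":[[0, 0, -0.0067, 0, 0, 0], [0, 0, -0.02, 0, 0, 0], [0, 0, -0.04, 0, 0, 0], [0, 0, -0.06, 0, 0, 0], [0, 0, -0.08, 0, 0, 0], [0, 0, -0.096, 0, 0, 0], [0, 0, -0.1067, 0, 0, 0], [0, 0, -0.1133, 0, 0, 0], [0, 0, -0.1133, 0, 0, 0]]}' | python3 drive.py; python3 g.py 0.6 -0.2 0.19 -12.9
```

```text
time_s: 2.97
tcp_pos: [0.5099, 0.1626, 0.1048]
eef_rot: [179.9, 0.0, -17.6]
contact_force: [-1.6, -5.1, 5.5]
gripper_width: 0.0133
gripper_force: 55.0
time_s: 3.72
tcp_pos: [0.5103, 0.164, 0.1903]
eef_rot: [-179.9, -0.0, -17.6]
contact_force: [-0.0, -0.0, -8.6]
gripper_width: 0.0136
gripper_force: 55.0
t 3.7167 tcp [0.5103 0.164  0.1903] [-1.7994e+02 -3.0000e-02 -1.7600e+01] shift [0.1955 0.3198 0.    ] rot [-0.06 -0.03 -4.7 ] |d| 0.3748
```

Scaled: 0.23 m / 0.75 = 0.3067, 0.209 m / 0.75 = 0.2787, -4.2 degrees / 60 = -0.07.

```bash
echo '{"increments":[[0.0067, 0.0107, 0, 0, 0, 0], [0.0173, 0.0293, 0, 0, 0, -0.005], [0.032, 0.0533, 0, 0, 0, -0.01], [0.0493, 0.0813, 0, 0, 0, -0.0167], [0.0667, 0.1093, 0, 0, 0, -0.0233], [0.084, 0.1373, 0, 0, 0, -0.03], [0.1013, 0.1653, 0, 0, 0, -0.0367], [0.1187, 0.1933, 0, 0, 0, -0.0433], [0.136, 0.2227, 0, 0, 0, -0.05], [0.1533, 0.2507, 0, 0, 0, -0.0567], [0.1707, 0.2787, 0, 0, 0, -0.0633], [0.1867, 0.3067, 0, 0, 0, -0.07]]}' | python3 drive.py && echo '{"increments":[[0.016, 0.024, 0, 0, 0, -0.005], [0.032, 0.048, 0, 0, 0, -0.0083], [0.0453, 0.0693, 0, 0, 0, -0.0083], [0.0573, 0.0893, 0, 0, 0, -0.0083], [0.0667, 0.1053, 0, 0, 0, -0.0083], [0.0733, 0.116, 0, 0, 0, -0.0083], [0.0747, 0.12, 0, 0, 0, -0.0083], [0.0747, 0.12, 0, 0, 0, -0.0083]]}' | python3 drive.py; python3 g.py 0.635 -0.2237 0.19 -12.9
python3 - <<'E'
from h import *
c=cap("top")
cv2.imwrite("pics/tc.png",cv2.resize(c["frame"][120:220,255:365,::-1],None,fx=7,fy=6,interpolation=cv2.INTER_CUBIC) if 0 else cv2.resize(c["frame"][115:205,255:365,::-1],None,fx=6,fy=6,interpolation=cv2.INTER_CUBIC))
save(cap("wrist"),"pics/w2.png",None,1.25)
E
```

```text
time_s: 4.72
tcp_pos: [0.5736, -0.0995, 0.1881]
eef_rot: [180.0, 0.1, -13.4]
contact_force: [0.0, 0.5, -7.5]
gripper_width: 0.0135
gripper_force: 55.0
time_s: 5.38
tcp_pos: [0.6073, -0.1989, 0.1887]
eef_rot: [180.0, 0.1, -13.0]
contact_force: [-0.7, -0.2, -9.1]
gripper_width: 0.0135
gripper_force: 55.0
t 5.3833 tcp [ 0.6073 -0.1989  0.1887] [ 1.800e+02  7.000e-02 -1.295e+01] shift [ 0.0325  0.018  -0.0013] rot [ 0.    0.07 -0.05] |d| 0.0372
```

View pics/w2.png

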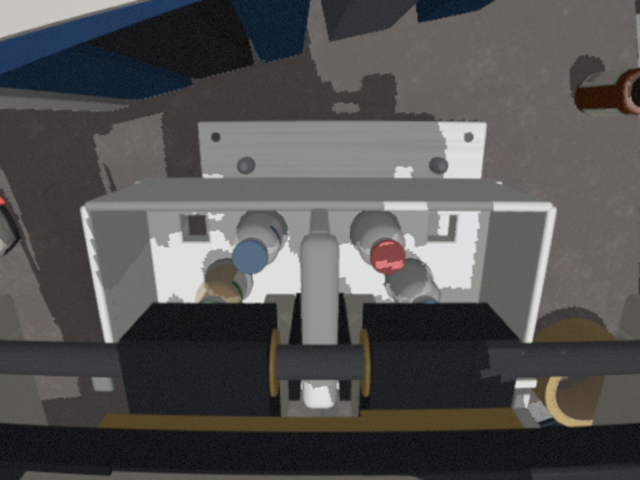

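The wrist view shows both pegs, at (246,165) and (439,165), ahead of the carrier, whose floor holes are at (197,228) and (442,227). I'll enlarge this.

```bash
python3 - <<'E'
from h import *
c=cap("wrist"); print(np.round(c["cam_to_world"],4).tolist())
cv2.imwrite("pics/w3.png",cv2.resize(c["frame"][90:210,130:390,::-1],None,fx=3,fy=3,interpolation=cv2.INTER_CUBIC))
E
```

```text
[[-0.2243, -0.9306, -0.2893, 0.6845], [-0.9745, 0.2142, 0.0665, -0.2163], [0.0001, 0.2969, -0.9549, 0.3474], [0.0, 0.0, 0.0, 1.0]]
```

View pics/w3.png

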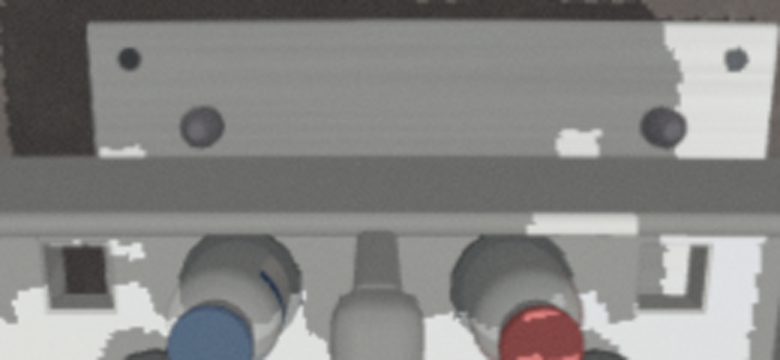

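```bash
cat > m2.py <<'E'
from h import *
c=cap("wrist"); s=r.get_state()
def W(u,v,z): return pt_z(c,130+(u+.5)/3-.5,90+(v+.5)/3-.5,z)[:2]
def pose(l,rr,n):
    y=l-rr;d=np.linalg.norm(y);y/=d;x=np.array([y[1],-y[0]]);o=(l+rr)/2-.022*x
    print(n,"yaw",np.degrees(np.arctan2(x[1],x[0])),"o",o,"d",d);return o,x,y
p,t=pt_d(c,256,200),s["tcp_pos"];print("handle",p,t)
zf=t[2]-.1045+.016
oc,x,y=pose(W(78.5,276.5,zf),W(674,276.5,zf),"carrier")
od,_,_=pose(W(202,127,.018),W(663,127,.018),"dock pegs")
w=t[:2]-oc;print("tcp in carrier",w@x,w@y,"dx dy carrier axes",(od-oc)@x,(od-oc)@y)
for n,u,v in(("screwL",129,59),("screwR",736,59)): 
    q=W(u,v,.008)-np.array(od);print(n,q@x,q@y)
P,ok=cloud(c)
print("depth floor",P[150+30:150+45,200:210][...,2].mean(), [pt_d(c,130+a/3,90+b/3) for a,b in((30,260),(725,260),(78,232),(674,232),(300,60))])
E
python3 m2.py
```

```text
handle [ 0.64307758 -0.20684362  0.21736845] [ 0.60759926 -0.19752882  0.1896075 ]
carrier yaw -12.93489977783677 o [ 0.59974772 -0.19639805] d 0.15964934048153398
dock pegs yaw -12.848475539467307 o [ 0.62553926 -0.22218419] d 0.15774403428660508
tcp in carrier 0.007905426285804505 0.0006554438084015101 dx dy carrier axes 0.030909151309221016 -0.0193585400103495
screwL 0.044320955754899076 0.10496054794997288
screwR 0.04475379258274752 -0.10563328665052357
depth floor 0.14113420146813246 [array([ 0.64624621, -0.11284975,  0.10236089]), array([ 0.60407505, -0.29381304,  0.09993759]), array([ 0.6591283 , -0.15008154,  0.16424741]), array([ 0.63305872, -0.26420427,  0.16488066]), array([ 0.67789558, -0.18763789,  0.00770862])]
```

Scaled: 0.045 m / 0.75 = 0.06, 0.0305 m / 0.75 = 0.0407.

```bash
echo '{"increments":[[0.0053, 0.004, 0, 0, 0, 0], [0.0147, 0.0093, 0.0027, 0, 0, 0], [0.0253, 0.016, 0.008, 0, 0, 0], [0.0347, 0.022, 0.016, 0, 0, 0], [0.04, 0.0253, 0.0267, 0, 0, 0], [0.0407, 0.0259, 0.0387, 0, 0, 0], [0.0407, 0.0259, 0.0493, 0, 0, 0], [0.0407, 0.0259, 0.056, 0, 0, 0], [0.0407, 0.0259, 0.06, 0, 0, 0], [0.0407, 0.0259, 0.06, 0, 0, 0], [0.0407, 0.0259, 0.06, 0, 0, 0]]}' | python3 drive.py; python3 - <<'E'
from h import *
c=cap("wrist"); print(np.round(c["cam_to_world"],4).tolist(),r.get_state()["tcp_pos"])
cv2.imwrite("pics/w4.png",cv2.resize(c["frame"][90:210,130:390,::-1],None,fx=3,fy=3,interpolation=cv2.INTER_CUBIC))
E
```

```text
time_s: 6.5
tcp_pos: [0.6331, -0.224, 0.1446]
eef_rot: [180.0, -0.0, -12.9]
contact_force: [-0.2, -0.2, -8.9]
gripper_width: 0.0133
gripper_force: 55.0
[[-0.224, -0.9308, -0.2887, 0.7102], [-0.9746, 0.2141, 0.0658, -0.2424], [0.0005, 0.2961, -0.9551, 0.3029], [0.0, 0.0, 0.0, 1.0]] [ 0.63339437 -0.22402856  0.14500852]
```

View pics/w4.png

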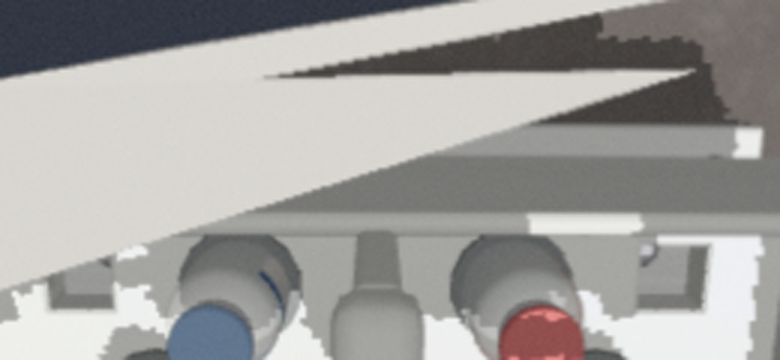

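```bash
cat > m3.py <<'E'
from h import *
c=cap("wrist");s=r.get_state();T=np.array(c["cam_to_world"])
def W(u,v,z): return pt_z(c,130+(u+.5)/3-.5,90+(v+.5)/3-.5,z)[:2]
zc=s["tcp_pos"][2]-.1045
l,rr=W(80,276.5,zc+.016),W(673,276.5,zc+.016)
y=l-rr;d=np.linalg.norm(y);y/=d;x=np.array([y[1],-y[0]]);o=(l+rr)/2-.022*x
print("carrier",o,d,np.degrees(np.arctan2(x[1],x[0])),"want .6252 -.2222 -12.9; off", (o-np.array([.6252,-.2222]))@x,(o-np.array([.6252,-.2222]))@y)
def pr(P):
    Q=np.linalg.inv(T)@np.append(P,1);p,_=cv2.projectPoints(Q[None,:3],np.zeros(3),np.zeros(3),K(c),np.array(c["D"],float));p=p[0,0]
    return np.round([(p[0]-130+.5)*3-.5,(p[1]-90+.5)*3-.5],1)
a=np.radians(-12.9);X=np.array([np.cos(a),np.sin(a)]);Y=np.array([-X[1],X[0]])
for sy in(.08,-.08):
    for z in(.024,.016,.008):
        print(sy,z,pr(np.append(np.array([.6252,-.2222])+.022*X+sy*Y,z)))
im=cv2.resize(c["frame"][160:200,130:180],None,fx=7,fy=7,interpolation=cv2.INTER_CUBIC)
im2=cv2.resize(c["frame"][160:200,330:380],None,fx=7,fy=7,interpolation=cv2.INTER_CUBIC)
cv2.imwrite("pics/w5.png",np.hstack([im,im2])[:,:,::-1])
E
python3 m3.py
```

```text
carrier [ 0.62576489 -0.22292992] 0.1589797097620803 -12.947920097227428 want .6252 -.2222 -12.9; off 0.0007140797252478603 -0.0005847911065758495
0.08 0.024 [108.7 251.3]
0.08 0.016 [115.6 245.4]
0.08 0.008 [122.2 239.7]
-0.08 0.024 [640.4 250.9]
-0.08 0.016 [633.6 244.9]
-0.08 0.008 [627.1 239.3]
```

View pics/w5.png

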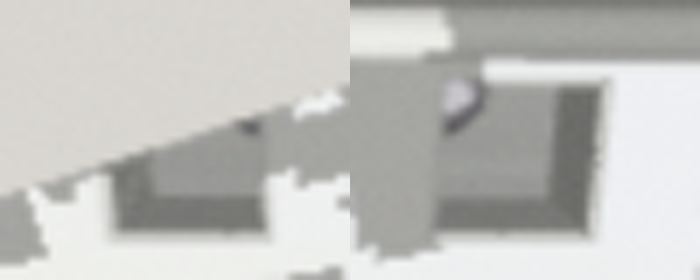

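Peg noses line up with the holes to about 1 mm: right nose at (460,95), left at (250,125). I'm lowering the carrier with small steps at the end.

Scaled: 0.0325 m / 0.75 = 0.0433, -0.0005 m / 0.75 = -0.0007.

```bash
echo '{"increments":[[-0.0007, -0.0007, 0.008, 0, 0, 0], [-0.0007, -0.0007, 0.0173, 0, 0, 0], [-0.0007, -0.0007, 0.024, 0, 0, 0], [-0.0007, -0.0007, 0.0293, 0, 0, 0], [-0.0007, -0.0007, 0.0333, 0, 0, 0], [-0.0007, -0.0007, 0.0373, 0, 0, 0], [-0.0007, -0.0007, 0.04, 0, 0, 0], [-0.0007, -0.0007, 0.042, 0, 0, 0], [-0.0007, -0.0007, 0.0433, 0, 0, 0], [-0.0007, -0.0007, 0.0433, 0, 0, 0]]}' | python3 drive.py; python3 g.py 0.635 -0.2237 0.112 -12.9
```

```text
time_s: 7.43
tcp_pos: [0.6332, -0.2236, 0.113]
eef_rot: [180.0, -0.1, -12.9]
contact_force: [-1.7, 1.4, -2.6]
gripper_width: 0.0136
gripper_force: 55.0
t 7.4333 tcp [ 0.6332 -0.2236  0.113 ] [ 1.7999e+02 -7.0000e-02 -1.2880e+01] shift [ 0.0018 -0.0003  0.001 ] rot [ 0.01 -0.07  0.02] |d| 0.002
```

Scaled: 0.001 m / 0.75 = 0.0013.

```bash
echo '{"increments":[[0, 0, 0.0013, 0, 0, 0], [0, 0, 0.0013, 0, 0, 0], [0, 0, 0.0013, 0, 0, 0]]}' | python3 drive.py; echo '{"increments":[[0, 0, 0, 0, 0, 0], [0, 0, 0, 0, 0, 0], [0, 0, 0, 0, 0, 0], [0, 0, 0, 0, 0, 0]]}' | python3 drive.py 0.06 20; echo '{"increments":[[0, 0, -0.0267, 0, 0, 0], [0, 0, -0.0667, 0, 0, 0], [0, 0, -0.1067, 0, 0, 0], [0, 0, -0.12, 0, 0, 0], [0, 0, -0.12, 0, 0, 0], [0, 0, -0.12, 0, 0, 0]]}' | python3 drive.py; python3 - <<'E'
from h import *
c=cap("wrist"); t=r.get_state()["tcp_pos"];print(t)
P,ok=cloud(c)
# heights: floor of carrier, rear rim, handle
o=np.array([.6252,-.2222]);a=np.radians(-12.9);X=np.array([np.cos(a),np.sin(a)]);Y=np.array([-X[1],X[0]])
lx=(P[...,:2]-o)@X;ly=(P[...,:2]-o)@Y;z=P[...,2]
def q(n,x0,x1,y0,y1,z0,z1):
    m=ok&(lx>x0)&(lx<x1)&(ly>y0)&(ly<y1)&(z>z0)&(z<z1)
    if m.sum(): print(n,m.sum(),"z",np.median(z[m]),"x",np.percentile(lx[m],[2,98]),"y",np.percentile(ly[m],[2,98]))
q("handle",-.04,.07,-.02,.02,.134,.15);q("floorL",.0,.04,.09,.1,.01,.04);q("floorR",.0,.04,-.1,-.09,.01,.04)
q("rim",.035,.07,-.13,.13,.083,.1);q("plate",.054,.057,-.1,.1,0,.02)
save(c,"pics/w6.png",None,1.25)
E
```

```text
time_s: 7.68
tcp_pos: [0.6332, -0.2236, 0.1129]
eef_rot: [180.0, -0.1, -12.9]
contact_force: [-3.8, 3.2, 4.7]
gripper_width: 0.0137
gripper_force: 55.0
time_s: 8.02
tcp_pos: [0.6332, -0.2238, 0.1113]
eef_rot: [180.0, -0.1, -12.9]
contact_force: [-0.2, 0.1, -0.1]
gripper_width: 0.035
gripper_force: 0.0
time_s: 8.52
tcp_pos: [0.6331, -0.2236, 0.2016]
eef_rot: [-180.0, -0.1, -12.9]
contact_force: [-0.4, 0.7, -0.4]
gripper_width: 0.0597
gripper_force: 0.0
[ 0.63246979 -0.22342902  0.20042924]
handle 1725 z 0.13969746900878624 x [-0.02013437  0.04699023] y [-0.00688874  0.00639287]
floorL 320 z 0.02413008175112577 x [0.00057893 0.03725424] y [0.09024197 0.099672  ]
floorR 315 z 0.02415943305279633 x [0.00102714 0.03697309] y [-0.09977911 -0.09033434]
rim 1835 z 0.08755923067551363 x [0.03759775 0.05204953] y [-0.11224121  0.11193727]
plate 495 z 0.00803414156824428 x [0.05412595 0.05671562] y [-0.09601948  0.09629847]
```

View pics/w6.png

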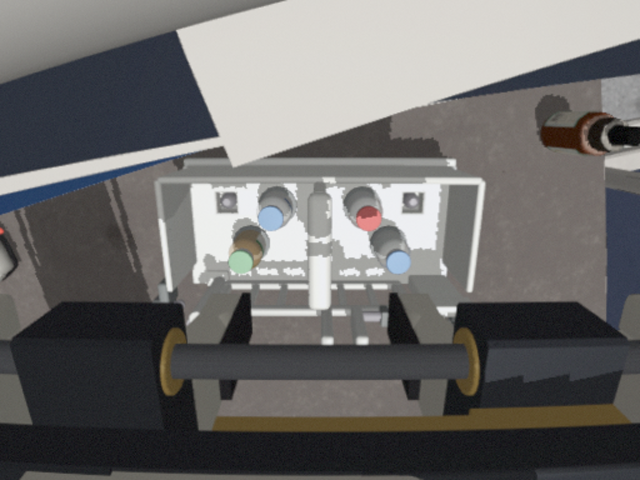

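The carrier is seated: its floor reads z = 24.1 mm, against 24 expected, and the pegs show in both holes at (227,202) and (413,202). The safety catch is next.

```bash
cat > t.py <<'E'
import sys
from g import *
o=np.array([.6255,-.2223]);a=np.radians(-12.9);X=np.array([np.cos(a),np.sin(a)]);Y=np.array([-X[1],X[0]])
cx,cy,z,dy=map(float,sys.argv[1:])
w=o+cx*X+cy*Y;print("world",w);go(*w,z,-12.9+dy)
E
python3 t.py -0.065 -0.103 0.165 0;python3 t.py -0.050 -0.010 0.165 0
```

```text
world [ 0.53914576 -0.30818915]
t 8.5667 tcp [ 0.6325 -0.2234  0.2004] [-1.7998e+02  2.0000e-02 -1.2910e+01] shift [-0.072   0.1035  0.0354] rot [-0.02  0.02 -0.01] |d| 0.131
world [ 0.57452944 -0.22088511]
t 8.5667 tcp [ 0.6325 -0.2234  0.2004] [-1.7998e+02  2.0000e-02 -1.2910e+01] shift [-0.057   0.0105  0.0354] rot [-0.02  0.02 -0.01] |d| 0.068
```

Scaled: 0.1035 m / 0.75 = 0.138, -0.0722 m / 0.75 = -0.0963.

```bash
echo '{"increments":[[-0.016, 0.024, 0.0053, 0, 0, 0], [-0.04, 0.0573, 0.016, 0, 0, 0], [-0.064, 0.092, 0.0267, 0, 0, 0], [-0.0827, 0.1187, 0.036, 0, 0, 0], [-0.0933, 0.1333, 0.0427, 0, 0, 0], [-0.0963, 0.138, 0.0453, 0, 0, 0], [-0.0963, 0.138, 0.0453, 0, 0, 0], [-0.0963, 0.138, 0.0453, 0, 0, 0]]}' | python3 drive.py 0.06 25; python3 t.py -0.065 -0.103 0.107 0; python3 - <<'E'
from h import *
c=cap("wrist"); P,ok=cloud(c)
o=np.array([.6255,-.2223]);a=np.radians(-12.9);X=np.array([np.cos(a),np.sin(a)]);Y=np.array([-X[1],X[0]])
lx=(P[...,:2]-o)@X;ly=(P[...,:2]-o)@Y;z=P[...,2]
m=ok&(lx>-.09)&(lx<-.03)&(z>.134)&(z<.143)
k,lab,st,ce=cv2.connectedComponentsWithStats(m.astype(np.uint8))
for i in range(1,k):
    if st[i,4]>20: q=lab==i;print(st[i],np.round([np.percentile(lx[q],2),np.percentile(lx[q],98),np.percentile(ly[q],2),np.percentile(ly[q],98),np.median(z[q])],4))
save(c,"pics/w7.png",None,1.25)
E
```

```text
time_s: 9.23
tcp_pos: [0.5397, -0.3082, 0.1666]
eef_rot: [180.0, 0.0, -12.9]
contact_force: [0.9, 0.0, 0.1]
gripper_width: 0.0601
gripper_force: 0.0
world [ 0.53914576 -0.30818915]
t 9.2333 tcp [ 0.5397 -0.3082  0.1666] [ 1.7999e+02  2.0000e-02 -1.2900e+01] shift [-0.0005  0.0001  0.0596] rot [ 0.01  0.02 -0.  ] |d| 0.0596
[ 93 192  17  29 398] [-0.0591 -0.042  -0.0094 -0.002   0.1385]
[127 192  17  29 401] [-0.059  -0.042  -0.0315 -0.0239  0.1388]
[220 215  14  28 346] [-0.0741 -0.0571 -0.0892 -0.0816  0.1388]
[257 215  12  28 326] [-0.0741 -0.0572 -0.1116 -0.1046  0.1388]
```

View pics/w7.png

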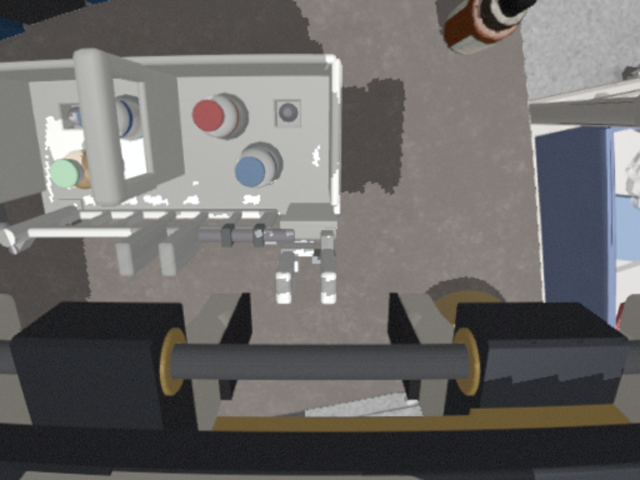

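The wrist view shows the safety tabs at (284,285) and (328,285), and the gate tabs at (125,255) and (168,255). All are within 1 mm of where they should be. I'm descending onto the safety catch.

Scaled: 0.059 m / 0.75 = 0.0787, 0.057 m / 0.75 = 0.076.

```bash
echo '{"increments":[[0, 0.0007, 0.02, 0, 0, 0], [0, 0.0007, 0.0467, 0, 0, 0], [0, 0.0007, 0.0667, 0, 0, 0], [0, 0.0007, 0.076, 0, 0, 0], [0, 0.0007, 0.0787, 0, 0, 0], [0, 0.0007, 0.0787, 0, 0, 0], [0, 0.0007, 0.0787, 0, 0, 0]]}' | python3 drive.py && echo '{"increments":[[0, 0, 0, 0, 0, 0], [0, 0, 0, 0, 0, 0]]}' | python3 drive.py 0.035 25 && echo '{"increments":[[0, 0, 0, 0, 0, 0], [0, 0, 0, 0, 0, 0], [0, 0, 0, 0, 0, 0], [0, 0, 0, 0, 0, 0], [0, 0, 0, 0, 0, 0], [0, 0, 0, 0, 0, 0], [0, 0, 0, 0, 0, 0], [0, 0, 0, 0, 0, 0], [0, 0, 0, 0, 0, 0], [0, 0, 0, 0, 0, 0]]}' | python3 drive.py 0.0 25
```

```text
time_s: 9.87
tcp_pos: [0.5401, -0.3087, 0.1088]
eef_rot: [180.0, -0.1, -12.9]
contact_force: [0.4, 1.0, -0.1]
gripper_width: 0.0602
gripper_force: 0.0
time_s: 10.03
tcp_pos: [0.5398, -0.3089, 0.109]
eef_rot: [180.0, -0.1, -12.9]
contact_force: [0.2, -0.1, -1.8]
gripper_width: 0.0519
gripper_force: 0.0
time_s: 10.87
tcp_pos: [0.5394, -0.3088, 0.1083]
eef_rot: [180.0, -0.0, -12.9]
contact_force: [-0.6, 3.4, 5.3]
gripper_width: 0.0169
gripper_force: 25.0
```

The manual's scale: shifts go in shares of 0.75 m and turns go in shares of 60 degrees. Converting my numbers, -0.058 m / 0.75 = -0.0773, -0.052 m / 0.75 = -0.0693.

```bash
echo '{"increments":[[0, 0, 0, 0, 0, 0], [0, 0, 0, 0, 0, 0], [0, 0, 0, 0, 0, 0]]}' | python3 drive.py && echo '{"increments":[[0, 0, 0, 0, 0, 0], [0, 0, 0, 0, 0, 0], [0, 0, 0, 0, 0, 0], [0, 0, 0, 0, 0, 0], [0, 0, 0, 0, 0, 0]]}' | python3 drive.py 0.06 25 && echo '{"increments":[[0, 0, -0.02, 0, 0, 0], [0, 0, -0.0467, 0, 0, 0], [0, 0, -0.0693, 0, 0, 0], [0, 0, -0.0773, 0, 0, 0], [0, 0, -0.0773, 0, 0, 0], [0, 0, -0.0773, 0, 0, 0]]}' | python3 drive.py; cat > tabs.py <<'E'
from h import *
c=cap("wrist"); P,ok=cloud(c)
o=np.array([.6255,-.2223]);a=np.radians(-12.9);X=np.array([np.cos(a),np.sin(a)]);Y=np.array([-X[1],X[0]])
lx=(P[...,:2]-o)@X;ly=(P[...,:2]-o)@Y;z=P[...,2]
m=ok&(lx>-.09)&(lx<-.03)&(z>.134)&(z<.143)
k,lab,st,ce=cv2.connectedComponentsWithStats(m.astype(np.uint8))
for i in range(1,k):
    if st[i,4]>20: q=lab==i;print(st[i],np.round([np.percentile(lx[q],2),np.percentile(lx[q],98),np.percentile(ly[q],2),np.percentile(ly[q],98),np.median(z[q])],4))
E
python3 tabs.py; python3 t.py -0.050 -0.0105 0.165 0
```

```text
time_s: 11.12
tcp_pos: [0.5394, -0.3088, 0.1083]
eef_rot: [180.0, -0.0, -12.9]
contact_force: [-1.3, 3.4, 5.0]
gripper_width: 0.0168
gripper_force: 25.0
time_s: 11.53
tcp_pos: [0.5388, -0.3088, 0.1075]
eef_rot: [-180.0, 0.1, -12.9]
contact_force: [-1.1, -0.2, 0.2]
gripper_width: 0.0447
gripper_force: 0.0
time_s: 12.03
tcp_pos: [0.5389, -0.3086, 0.1655]
eef_rot: [-180.0, 0.0, -12.9]
contact_force: [-0.5, 0.2, -0.7]
gripper_width: 0.0601
gripper_force: 0.0
[ 92 193  18  29 404] [-0.0598 -0.0427 -0.0102 -0.0029  0.1386]
[126 192  18  30 411] [-0.0597 -0.0426 -0.0322 -0.0246  0.1387]
[241 214  13  29 349] [-0.0741 -0.0573 -0.1027 -0.0951  0.1388]
[257 215  13  28 349] [-0.074  -0.0574 -0.1129 -0.1052  0.1388]
world [ 0.57441781 -0.22137249]
t 12.0833 tcp [ 0.5385 -0.3085  0.1649] [-1.7998e+02  8.0000e-02 -1.2910e+01] shift [ 0.0155 -0.093  -0.0001] rot [-0.02  0.08 -0.01] |d| 0.0942
```

Scaled: -0.093 m / 0.75 = -0.124, -0.06 m / 0.75 = -0.08.

```bash
echo '{"increments":[[0.0027, -0.016, 0, 0, 0, 0], [0.008, -0.048, 0, 0, 0, 0], [0.0133, -0.08, 0, 0, 0, 0], [0.0173, -0.1067, 0, 0, 0, 0], [0.0193, -0.12, 0, 0, 0, 0], [0.02, -0.124, 0, 0, 0, 0], [0.02, -0.124, 0, 0, 0, 0], [0.02, -0.124, 0, 0, 0, 0]]}' | python3 drive.py && python3 t.py -0.050 -0.0107 0.107 0
```

```text
time_s: 12.75
tcp_pos: [0.5742, -0.2217, 0.1655]
eef_rot: [180.0, 0.0, -12.9]
contact_force: [-0.5, -0.9, -0.9]
gripper_width: 0.0606
gripper_force: 0.0
world [ 0.57437316 -0.22156744]
t 12.75 tcp [ 0.5742 -0.2217  0.1655] [ 1.7999e+02  5.0000e-02 -1.2880e+01] shift [ 0.0002 -0.0001  0.0585] rot [0.01 0.05 0.02] |d| 0.0585
```

Scaled: 0.058 m / 0.75 = 0.0773, 0.057 m / 0.75 = 0.076.

```bash
echo '{"increments":[[0, 0, 0.02, 0, 0, 0], [0, 0, 0.0467, 0, 0, 0], [0, 0, 0.0667, 0, 0, 0], [0, 0, 0.076, 0, 0, 0], [0, 0, 0.0773, 0, 0, 0], [0, 0, 0.0773, 0, 0, 0]]}' | python3 drive.py && echo '{"increments":[[0, 0, 0, 0, 0, 0], [0, 0, 0, 0, 0, 0], [0, 0, 0, 0, 0, 0], [0, 0, 0, 0, 0, 0], [0, 0, 0, 0, 0, 0], [0, 0, 0, 0, 0, 0], [0, 0, 0, 0, 0, 0], [0, 0, 0, 0, 0, 0], [0, 0, 0, 0, 0, 0], [0, 0, 0, 0, 0, 0], [0, 0, 0, 0, 0, 0], [0, 0, 0, 0, 0, 0]]}' | python3 drive.py 0.0 25; python3 t.py -0.050 -0.0107 0.107 0
```

```text
time_s: 13.25
tcp_pos: [0.5743, -0.2222, 0.1079]
eef_rot: [180.0, 0.0, -12.9]
contact_force: [0.1, 0.2, -0.2]
gripper_width: 0.0602
gripper_force: 0.0
time_s: 14.25
tcp_pos: [0.5749, -0.2213, 0.1087]
eef_rot: [-180.0, -0.0, -12.9]
contact_force: [-1.3, -0.1, 6.0]
gripper_width: 0.0178
gripper_force: 25.0
world [ 0.57437316 -0.22156744]
t 14.25 tcp [ 0.5749 -0.2213  0.1087] [-1.800e+02 -5.000e-02 -1.286e+01] shift [-0.0005  0.0004  0.0017] rot [-0.   -0.05  0.04] |d| 0.0018
```

Scaled: -0.0731 m / 0.75 = -0.0975, -0.0682 m / 0.75 = -0.0909, 47 degrees / 60 = 0.7833.

```bash
echo '{"increments":[[-0.0069, -0.0001, 0, 0, 0, 0.05], [-0.0163, -0.0009, 0, 0, 0, 0.1167], [-0.0255, -0.0024, 0, 0, 0, 0.1833], [-0.0345, -0.0045, 0, 0, 0, 0.25], [-0.0435, -0.0072, 0, 0, 0, 0.3167], [-0.0521, -0.0105, 0, 0, 0, 0.3833], [-0.0605, -0.0145, 0, 0, 0, 0.45], [-0.0687, -0.0191, 0, 0, 0, 0.5167], [-0.0765, -0.0241, 0, 0, 0, 0.5833], [-0.0839, -0.0297, 0, 0, 0, 0.65], [-0.0909, -0.0359, 0, 0, 0, 0.7167], [-0.0975, -0.0424, 0, 0, 0, 0.7833]]}' | python3 drive.py; python3 t.py -0.123 0.0215 0.108 -47
```

```text
time_s: 15.25
tcp_pos: [0.5103, -0.174, 0.1085]
eef_rot: [-180.0, -0.0, -60.1]
contact_force: [-1.7, -1.7, 5.7]
gripper_width: 0.0171
gripper_force: 25.0
world [ 0.51040425 -0.17388287]
t 15.25 tcp [ 0.5103 -0.174   0.1085] [-1.7998e+02 -3.0000e-02 -6.0080e+01] shift [-0.     -0.0002  0.0005] rot [-0.02 -0.03 -0.18] |d| 0.0005
```

Scaled: -0.0574 m / 0.75 = -0.0765, -0.053 m / 0.75 = -0.0707, 35 degrees / 60 = 0.5833.

```bash
echo '{"increments":[[-0.0093, -0.0003, 0, 0, 0, 0.0667], [-0.0185, -0.0013, 0, 0, 0, 0.1333], [-0.0277, -0.0029, 0, 0, 0, 0.2], [-0.0368, -0.0052, 0, 0, 0, 0.2667], [-0.0456, -0.008, 0, 0, 0, 0.3333], [-0.0543, -0.0115, 0, 0, 0, 0.4], [-0.0625, -0.0156, 0, 0, 0, 0.4667], [-0.0707, -0.0203, 0, 0, 0, 0.5333], [-0.0765, -0.0241, 0, 0, 0, 0.5833], [-0.0765, -0.0241, 0, 0, 0, 0.5833], [-0.0765, -0.0241, 0, 0, 0, 0.5833]]}' | python3 drive.py; python3 t.py -0.149 0.0754 0.108 -82; python3 - <<'E'
from h import *
c=cap("wrist"); P,ok=cloud(c)
o=np.array([.6255,-.2223]);a=np.radians(-12.9);X=np.array([np.cos(a),np.sin(a)]);Y=np.array([-X[1],X[0]])
lx=(P[...,:2]-o)@X;ly=(P[...,:2]-o)@Y;z=P[...,2]
def q(n,x0,x1,y0,y1,z0,z1):
    m=ok&(lx>x0)&(lx<x1)&(ly>y0)&(ly<y1)&(z>z0)&(z<z1)
    print(n,m.sum(),*(np.round([np.median(z[m]),*np.percentile(lx[m],[2,98]),*np.percentile(ly[m],[2,98])],4) if m.sum() else []))
q("handle",-.04,.07,-.02,.02,.134,.15);q("floorL",.0,.04,.09,.1,.01,.04);q("floorR",.0,.04,-.1,-.09,.01,.04);q("saf",-.08,-.05,-.12,-.07,.134,.143)
cv2.imwrite("pics/t9.png",cv2.resize(cap("top")["frame"][115:215,245:375,::-1],None,fx=6,fy=6,interpolation=cv2.INTER_CUBIC))
E
```

```text
time_s: 16.17
tcp_pos: [0.4966, -0.1151, 0.1084]
eef_rot: [180.0, -0.0, -94.9]
contact_force: [-4.0, -1.5, 8.3]
gripper_width: 0.0171
gripper_force: 25.0
world [ 0.49709364 -0.11553874]
t 16.1667 tcp [ 0.4966 -0.1151  0.1084] [ 1.7995e+02 -1.0000e-02 -9.4890e+01] shift [ 0.0003 -0.0005  0.0004] rot [ 0.05 -0.01  0.01] |d| 0.0008
handle 0
floorL 530 0.0242 0.001 0.0388 0.0902 0.0997
floorR 0
saf 0
```

View pics/t9.png

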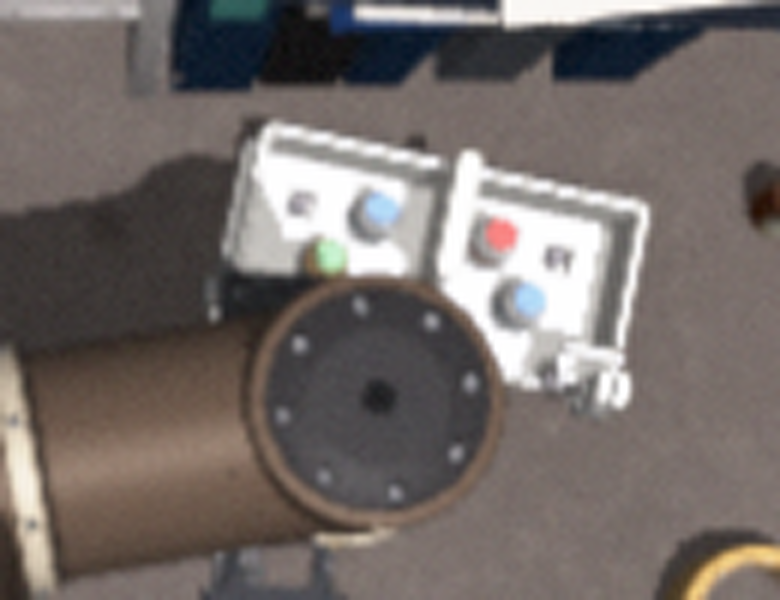

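The carrier is still seated with pegs in the holes at (302,205) and (558,260). The safety tabs at about (610,388) are closed up and the front is open. I'll let it settle, then hand in.

```bash
echo '{"increments":[[0, 0, 0, 0, 0, 0], [0, 0, 0, 0, 0, 0], [0, 0, 0, 0, 0, 0]]}' | python3 drive.py && python3 -c "
from plant import r
print(r.close_job())"
```

```text
time_s: 16.52
tcp_pos: [0.4966, -0.1154, 0.1084]
eef_rot: [180.0, -0.0, -94.9]
contact_force: [-3.8, -1.3, 8.6]
gripper_width: 0.0173
gripper_force: 25.0
the job is handed in; nothing more can be done
None
```

I handed the job in at 16.5 s with the carrier seated on its pegs, the safety catch drawn back (about 13.5 mm measured) and the gate held open at about 82° with its tabs squeezed at 25 N; the hand-in returned no verdict.

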